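# Clamp a skate runner and show its far-side mark in an inspection mirror

## Robot

A 6-joint arm with a two-finger parallel gripper is mounted at the origin on the work surface. World frame = base frame: x ahead of the robot, y to its left, z up, the work surface at z = 0. Lengths are in m, angles in rad, forces in N, time in s.
With the tool pointing down it reaches from about 0.375 to 0.925 m from the base axis. Payload 5.7 kg.
Tool frame: the origin (TCP) lies between the finger pads; the fingertips stand 17 mm ahead of it and the grasp point (between the pads) lies 2 mm behind it (r.finger_overhang is the distance from the TCP to the fingertips, in m); z points along the fingers, y is the line along which they close (so a half turn about z gives the same grasp; the last joint's range is limited). The gripper opens to 85 mm and grips with 20 to 120 N. Pads are 22 mm wide; open, the fingers measure 114 mm over their backs; the gripper's body (76 mm by 85 mm) begins 54 mm behind the grasp point. The pads swing forward as they close: fully open they stand 13 mm farther back than shut.
Start: joints at [1.137, 0.359, 1.51, -0, 1.272, -0.115], TCP at [0.188, 0.57, 0.248] pointing down, gripper open.
Joint ranges: [-2.97, 2.97], [-1.01, 2.36], [0.21, 2.38], [-0.96, 4.11], [0.2, 2.71], [-2.98, 2.98]. Speed limits (rad/s): [2.39, 2.39, 3.14, 3.14, 3.14, 3.14].

## Interface

Orientations are given as a unit quaternion [x, y, z, w].
In Python, from bench import r gives the robot as it stands.
- The arm moves only by the tool send_rows, never from a script. Its argument "increments" is a list of rows, each an object of numbers: "dx", "dy", "dz": the shift along the tool's x, y, z as a fraction of full scale; "wx", "wy", "wz": the turn, a rotation vector about the tool's x, y, z as a fraction of full scale; "hand": the closure, from 0 (fully open) to 1 (shut). In form: [{"dx": .., "dy": .., "dz": .., "wx": .., "wy": .., "wz": .., "hand": ..}, ...]. A call has exactly 10 rows; each row is the pose to reach, as a shift and turn from the pose commanded when the call began, along the tool's axes at that moment; what a row does not reach only later rows make up. Full scale, the value 1, is 40 cm for a shift and 30 degrees for a turn. A row lasts 1/10 s, in which the tool goes at most 50 mm and 8.59 degrees, less where a joint would pass 70% of its speed; a pose out of reach is approached as far as the arm can. A call with a number of a shift or a turn outside -1 to 1 is refused whole. A call with a gripper value outside its range is refused whole. The fingers move at their own pace and stop on an object; the grip force is fixed at half the most. Time passes only in rows, so rows that repeat a pose let the fingers close, or fill a call up. It gives the time, the measured TCP pose, the force, the opening and the grip force at its end, in the units of the state.
- r.sense(): the state, without advancing time (a new reading comes with each control period).
- r.snapshot(name): name is "side" or "top"; returns a dict with "pixels" (480x640x3 uint8, red, green, blue), "depth" (480x640 float32, m along the optical axis (not along the pixel's ray), 0 where there is no reading), "fovy" (degrees; the focal length in pixels is half the picture's height over the tangent of half this angle, whatever the lens; pixels are square), "cx", "cy" (the principal point, pixels), "k1" (the pictures are not rectified: a ray, as slopes to the right and down, at radius r is drawn at 1 + k1 r^2 times it, then the intrinsics apply), "world_to_cam" (4x4, takes a point from world to camera coordinates). Camera axes: x right, y up, looking along -z (the intrinsics and any distortion apply to the point x, -y, -z); pixel columns grow to the right and rows downward; lengths in m; the calibration is good to about 2 mm. A picture is of the moment at which its call begins.
- r.hand_in(): hands the job in; it is judged then, once.
The state is a dict: "time": time; "joint_positions": joint angles; "dq": joint speeds; "tau": joint torques, N m; "tcp_pos": TCP position; "ee_rot": TCP orientation; "force": force on the tool from outside, world axes, zero at the start; "wrist_torque": the same for the moment, N m; "gripper_width": finger opening in m; "grip_force": force on a finger pad.
Only numpy, scipy, OpenCV 4.12 (cv2) and the standard library are available. Lean on these libraries where they do the work, as an engineer would, in place of code of your own. Each camera call takes 0.05 s, during which the arm holds its last target. There are 200 camera calls.

## Task

Swing the toggle clamp's handle down until it snaps over centre and holds the skate runner down in its check nest. Then take the inspection mirror from its cradle by the black handle, keeping fingers off its head, and hold it in the air about 100 mm from the etched mark on the side of the runner that faces away from the bench camera, angled so that the camera's lens sees the mark in the middle of the glass. Finish while holding the mirror still at that angle, touching nothing with it; leave the runner seated and the other things on the bench where they are.

Things in the scene. Friction and masses are not known exactly. Their poses are not given: they have to be found in the camera images.
- station: Fixed check station: aluminium board 15 mm thick, x -170..170, y -285..55 mm, with two nest posts (x = +-115, y = 0, 44 mm wide, tops z = 115), a toggle clamp on a riser (40 x 72 mm, to z = 160, at x = -70, y = -85) and a camera column (22 mm diameter, 470 high, at x = 125, y = -250). Origin on the bench under the runner's middle; x along the runner, z up. The marked face looks to +y.
- clamp_handle (a joint): Turn of the clamp handle, rad, about the station's +x axis through clamp_pivot. 0 = open (handle 1.35 rad above level, arm raised); grows as the handle swings over to the station's -y; 1.35 = closed at its stop, handle level. Resistance rises from about 1.05, dead centre is 1.25, then it pulls itself shut; about 5 N at the grip. The 62 mm arm swings down over the runner by itself.
- clamp_pivot (a point): Centre of the clamp handle's pivot, fixed, at x = -70, y = -108, z = 153 mm in the station's frame.
- clamp_grip (a point): Point on the clamp handle's centre line, in its black plastic grip, 100 mm from the pivot. The grip is a bar 16 mm wide along the station's x, 14 mm thick, from 47 to 117 mm from the pivot. Free on both sides in x for gripper fingers, in all positions.
- clamp_pad: The rubber foot of the clamp arm, 16 mm in diameter, spring-loaded; closed, it presses on the runner's top edge at station x = -70 with about 12 N.
- runner: The steel skate runner (blade), loose, 284 mm long, 4 mm thick, 35 mm deep plus a 9 mm hook tab near each end of the top edge, 0.2 kg; stands on edge in the nest with 1.5 mm play at either side. Origin at the middle of its lower edge (95 mm above the bench); x along it, z up.
- mark (a point): Centre of the etched ring-and-dot mark, 13 mm in diameter, on the runner's +y face, 70 mm along x from the runner's middle, 112 mm above the bench. It can be seen only from the +y side.
- lens (a point): Centre of the front glass of the bench camera's lens, fixed on the station at x = 110, y = -160, z = 392 mm, under a camera head of 46 mm on a boom; it looks down and to +y, across the top of the runner, which hides from it what is nearer than 60 mm to the marked face or lower than 50 mm.
- sight (a point): A point in empty air on the straight line from the mark to the lens, one fifth of the way from the mark. When the mirror is about 100 mm from the mark, the lens sees the mark at the place on the glass where the perpendicular from this point meets it: square in front of the glass's centre is right.
- cradle: Fixed sheet-steel cradle for the mirror: foot 120 x 60 mm, two notched uprights 4 mm thick, 50 mm wide, 61 mm high, at x = +-43 mm, in whose notches (floor 47 mm up, 22 mm wide) the mirror's handle lies. Origin under its centre; x along the handle.
- mirror: Inspection mirror's handle and rod, loose, about 0.1 kg with the head. Origin in the middle of the black handle, a bar 110 x 16 x 16 mm along x, 55 mm above the bench in the cradle; +x points along the thin rod to the head, whose swivel lies at x = 137 mm; z is up in the cradle. The handle is free for gripping over 80 mm between the cradle's uprights; it lifts straight up.
- mirror_head: The mirror's rectangular steel head, 48 x 44 x 4 mm, on a stiff swivel at its back; it keeps the angle it is found at, which varies: the glass looks away from the handle and up, 34 to 62 degrees above the handle's line. Origin at the swivel; z is the way the glass looks, y the swivel's axis, across the handle, x in the glass's plane, downwards.
- glass (a point): Centre of the mirror glass's face (40 mm in y by 44 mm in x), 12 mm in front of the swivel; same axes as mirror_head: z is the way the glass looks.
- tail (a point): Rear end of the mirror's handle, 55 mm behind the handle's middle.
- stone: Bystander: two-layer honing stone 100 x 26 x 18 mm lying on the station's board on the +y side, near the middle.
- oil: Bystander: white bottle, 42 mm in diameter, 115 mm high.
- spare: Bystander: a spare runner lying flat, 284 mm long.
- tape: Bystander: roll of white tape, 100 mm in diameter, 25 mm high.
- driver: Bystander: screwdriver lying on the bench.
- tin: Bystander: steel tin, 68 mm in diameter, 50 mm high.
- brush: Bystander: brush lying on the bench.

How it is judged:
On the way:
1. the clamp is closed over centre and presses on the runner (value of joint clamp_handle above 1.27 rad and contact force between clamp_pad and runner above 5 N and distance of runner from where it was at the start of the episode below 0.006 m and angle between runner's own z axis and vertical below 0.12 rad), for 0.2 s.
At the end, for the whole second after the job is handed in: Clamp past centre (over 1.27 rad), pad on runner over 5 N, runner within 6 mm; mirror held still in the air by its handle, glass over 50 mm up, 70 to 130 mm from the mark, over 60 mm out from its side, and sight square before the glass centre within 15 mm each way: the lens sees the mark (all of step 1 and distance between glass and mark between 0.07 and 0.13 m and x of sight in the frame of glass between -0.015 and 0.015 m and y of sight in the frame of glass between -0.015 and 0.015 m and z of sight in the frame of glass above 0.05 m and z of mark in the frame of glass above 0.03 m and y of glass in the frame of station above 0.06 m and contact force between the fingers and mirror above 2 N and height (world z) of glass above 0.05 m and distance between the grasp point and mirror below 0.065 m and height (world z) of mirror above 0.035 m and height (world z) of tail above 0.03 m and contact force between mirror and station below 0.3 N and contact force between mirror and runner below 0.3 N and contact force between mirror and cradle below 0.3 N and linear speed of mirror below 0.015 m/s and angular speed of mirror below 0.1 rad/s); the arm keeps its last pose, push and grip.
It fails at once if a bystander is moved by more than 30 mm (distance of any of stone, oil, spare, tape, driver, tin, brush from where it was at the start of the episode above 0.03 m).
It fails at once if the fingers press on the mirror's head (contact force between the fingers and mirror_head above 1 N).
It fails at once if the runner is knocked out of its nest (distance of runner from where it was at the start of the episode above 0.02 m or angle between runner's own z axis and vertical above 0.3 rad).
It also fails if it takes over 51 s, if anything falls off the work surface, if the arm or the gripper's body presses on something with over 40 N, if the wrist force passes 120 N, or if a joint passes its speed limit or range.

## Working session

There is one attempt and no reset: what is moved stays moved. The work goes in short steps, Python scripts to look and compute and a tool call to move; the robot and the scene stay as the last step left them, time stands still between calls to the robot, and variables do not carry over. Pictures are saved under pics/ and viewed, at most 10 in all, crops included, and the job is handed in when it is done.

Besides the shell and the picture viewer there is one more tool, called after ">>>" in YAML: its name, and indented under it one key for each argument. send_rows: Moves the arm, as the interface text tells. Shift numbers are shares of 40 cm and turn numbers shares of 30 degrees, none past 1 either way. Its arguments: {"type":"object","properties":{"increments":{"type":"array"}},"required":["increments"]}

```bash
mkdir -p pics; ls; python3 - <<'E'
from bench import r
import cv2,pickle
s=r.sense();print({k:s[k] for k in('time','tcp_pos','ee_rot','gripper_width')})
for n in('side','top'):
    d=r.snapshot(n);pickle.dump(d,open(f'pics/{n}0.pkl','wb'))
    cv2.imwrite(f'pics/{n}0.png',d['pixels'][:,:,::-1]);print(n,d['fovy'],d['cx'],d['cy'],d['k1'],d['world_to_cam'].round(3).tolist(),d['depth'].min(),d['depth'].max())
E
```

```text
pics
{'time': 0.0, 'tcp_pos': array([0.18778183, 0.56916402, 0.24745212]), 'ee_rot': array([ 1.58725548e-01,  9.87322307e-01, -8.92702129e-04, -2.57428552e-04]), 'gripper_width': 0.08535544071677355}
side 52.111259129584056 333.25075882694694 242.4838718560994 -0.12177725226656021 [[-0.997, -0.081, 0.019, 0.52], [0.063, -0.591, 0.804, -0.208], [-0.053, 0.803, 0.594, -1.654], [0.0, 0.0, 0.0, 1.0]] 0.0 3.999769
top 43.70904131527085 317.8366646641605 235.2455902254809 -0.01536011848075663 [[0.013, -1.0, 0.009, -0.028], [0.98, 0.014, 0.198, -0.539], [-0.198, 0.007, 0.98, -1.666], [0.0, 0.0, 0.0, 1.0]] 0.0 2.7030604
```

```bash
cat > h.py <<'E'
import numpy as np,cv2,pickle
from scipy.spatial.transform import Rotation as R
def load(n): return pickle.load(open(f'pics/{n}.pkl','rb'))
def K(d):
    f=240/np.tan(np.radians(d['fovy'])/2); return np.array([[f,0,d['cx']],[0,f,d['cy']],[0,0,1.]])
def rays(d,uv):
    uv=np.asarray(uv,float).reshape(-1,1,2)
    n=cv2.undistortPoints(uv,K(d),np.array([d['k1'],0,0,0,0.]))[:,0]
    c=np.c_[n[:,0],-n[:,1],-np.ones(len(n))]
    M=np.linalg.inv(d['world_to_cam']); return M[:3,3],c@M[:3,:3].T
def plane(d,uv,z):
    o,v=rays(d,uv); return o+v*((z-o[2])/v[:,2])[:,None]
def deep(d,uv):
    o,v=rays(d,uv); uv=np.asarray(uv,int).reshape(-1,2)
    return o+v*d['depth'][uv[:,1],uv[:,0]][:,None]
def proj(d,P):
    P=np.asarray(P,float).reshape(-1,3); W=d['world_to_cam']; c=P@W[:3,:3].T+W[:3,3]
    x,y=c[:,0]/-c[:,2],-c[:,1]/-c[:,2]; q=1+d['k1']*(x*x+y*y); k=K(d)
    return np.c_[k[0,0]*x*q+k[0,2],k[1,1]*y*q+k[1,2]]
E
```

```text
(no output)
```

View pics/side0.png

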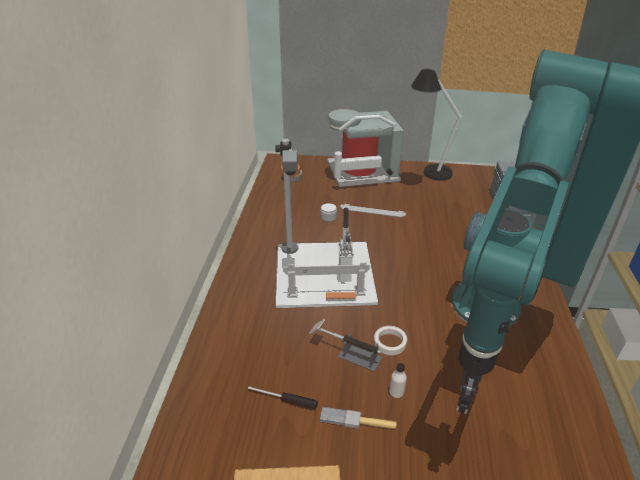

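View pics/top0.png

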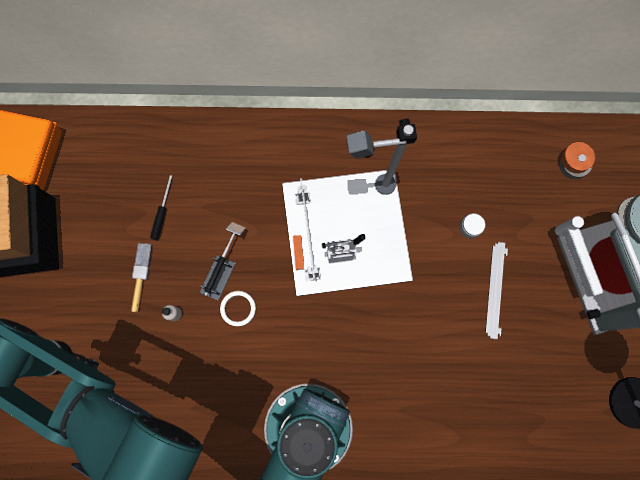

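The side view shows the station centred near (325,275), the mirror head at (318,327) and the cradle at (360,355). In the top view the board corners are about (283,184), (397,170), (412,281) and (296,296). The mirror head is at (236,229), the handle runs (228,257) to (207,290), and the clamp is at (345,250).

```bash
python3 - <<'E'
from h import *
np.set_printoptions(precision=4,suppress=True)
d=load('top0');s=load('side0')
# board
im=d['pixels'].astype(int); m=(im.min(2)>200).astype(np.uint8); m[:, :270]=0;m[:,425:]=0
c=max(cv2.findContours(m,0,2)[0],key=cv2.contourArea)
(q)=cv2.boxPoints(cv2.minAreaRect(cv2.convexHull(c)));h=cv2.approxPolyDP(cv2.convexHull(c),6,True)[:,0];print('hull',h.tolist())
P=plane(d,h,.015);print(P)
rc=cv2.minAreaRect((plane(d,c[:,0],.015)[:,:2]*1000).astype(np.float32));print('rect',rc)
# side-view check
ims=s['pixels'].astype(int); ms=(ims.min(2)>170).astype(np.uint8); ms[:235]=0;ms[310:]=0;ms[:,:265]=0;ms[:,390:]=0
cs=max(cv2.findContours(ms,0,2)[0],key=cv2.contourArea);print('side rect',cv2.minAreaRect((plane(s,cs[:,0],.015)[:,:2]*1000).astype(np.float32)))
# mirror area
for n,dd,(u0,u1,v0,v1) in(('top',d,(195,255,215,305)),('side',s,(305,385,312,370))):
    cv2.imwrite(f'pics/c_{n}.png',cv2.resize(dd['pixels'][v0:v1,u0:u1,::-1],None,fx=6,fy=6,interpolation=0))
    g=np.array([(u,v) for v in range(v0,v1) for u in range(u0,u1)]);X=deep(dd,g);rgb=dd['pixels'][g[:,1],g[:,0]].astype(int)
    k=(X[:,2]>.051)&(rgb.max(1)<60);Xh=X[k];print(n,'handle',len(Xh),Xh.mean(0),np.median(Xh[:,2]))
    w=np.linalg.svd(Xh[:,:2]-Xh[:,:2].mean(0))[2][0];t=(Xh[:,:2]-Xh[:,:2].mean(0))@w;print(w,t.min(),t.max())
E
```

```text
hull [[385, 171], [397, 190], [411, 280], [297, 295], [283, 184]]
[[ 0.7472 -0.221   0.015 ]
 [ 0.6885 -0.2563  0.015 ]
 [ 0.4184 -0.2933  0.015 ]
 [ 0.3704  0.0366  0.015 ]
 [ 0.7019  0.0849  0.015 ]]
rect ((561.2403564453125, -103.86012268066406), (338.1730651855469, 338.6576843261719), 8.291593551635742)
side rect ((562.64892578125, -99.5120849609375), (339.0563049316406, 338.6020202636719), 8.407173156738281)
top handle 216 [0.4221 0.2688 0.0616] 0.06165847226973964
[-0.9226  0.3857] -0.052589438004330635 0.054558660174909145
side handle 54 [0.4141 0.283  0.0568] 0.05626441092370904
[-0.9236  0.3833] -0.061093656929347366 0.04118122723235002
```

```bash
python3 - <<'E'
from h import *
np.set_printoptions(precision=4,suppress=True)
C=np.array([.4214,.2691,.055]);w=np.array([.9226,-.3857,0]);l=np.array([.3857,.9226,0])
S=C+.137*w;print('swivel',S)
for n in('top','side'):
    d=load(n+'0');p=proj(d,[S+.012*np.array([.6*w[0],.6*w[1],.8])])[0];print(n,p)
    u0,v0=(p-16).astype(int);g=np.array([(u,v) for v in range(v0,v0+34) for u in range(u0,u0+34)])
    X=deep(d,g);B=np.c_[(X-S)@w,(X-S)@l,X[:,2]-.055]
    k=(abs(B)<.04).all(1)&(X[:,2]>.025)&(d['depth'][g[:,1],g[:,0]]>0)
    Bk=B[k];q=Bk[abs(Bk[:,1])<.035]
    # robust plane a: fit
    for i in range(12):
        c=q.mean(0);nv=np.linalg.svd(q-c)[2][2];nv*=np.sign(nv[2]);e=(q-c)@nv;q=q[abs(e)<max(.0025,1.5*e.std())] if i<8 else q
    print(n,len(Bk),len(q),'c',c,'n',nv,'elev',np.degrees(np.arctan2(nv[2],nv[0])),'rms',e.std(),'ext',q.min(0),q.max(0))
    cv2.imwrite(f'pics/m_{n}.png',cv2.resize(d['pixels'][v0:v0+60 if n=='top' else v0+45,max(u0-25*(n=='top'),0):u0+65,::-1],None,fx=6,fy=6,interpolation=0))
a=[cv2.imread(f'pics/m_{n}.png') for n in('top','side')]
H=max(x.shape[0] for x in a);W=max(x.shape[1] for x in a)
o=np.zeros((600,800,3),np.uint8);x=0
for i in a:
    i=cv2.resize(i,None,fx=.66,fy=.66,interpolation=0);o[:i.shape[0],x:x+i.shape[1]]=i[:, :800-x];x+=i.shape[1]+5
cv2.imwrite('pics/mm.png',o[:300])
E
```

```text
swivel [0.5478 0.2163 0.055 ]
top [235.9746 228.0936]
top 166 113 c [0.0065 0.0013 0.0085] n [ 0.8044 -0.0018  0.5941] elev 36.45021517987051 rms 0.0012907675636401005 ext [-0.0101 -0.0196 -0.0156] [0.0227 0.0233 0.0295]
side [317.2973 324.3826]
side 100 67 c [0.0048 0.0092 0.0109] n [0.7568 0.0534 0.6515] elev 40.72366109869102 rms 0.0010185655151843422 ext [-0.0104 -0.0171 -0.0128] [0.0224 0.0289 0.0277]
```

View pics/mm.png

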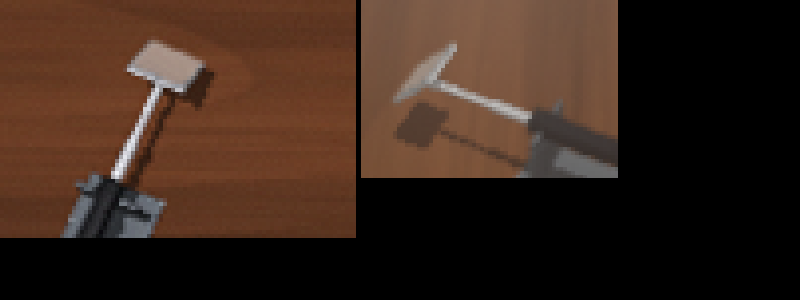

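The top crop shows the head as a pale rectangle. The side crop shows it edge-on at the end of the rod, with the glass facing away from the handle. I'll check the clamp cloud in the station frame and plan the push.

```bash
cat >> h.py <<'E'
yaw=np.radians(8.35); Rs=R.from_euler('z',yaw).as_matrix(); O=np.array([.5452,.0121,0])
def w2s(P): return (np.asarray(P)-O)@Rs
def s2w(P): return np.asarray(P)@Rs.T+O
def inc(s,p,Rm):
    T=R.from_quat(s['ee_rot']).as_matrix(); d=T.T@(np.asarray(p)-s['tcp_pos'])/.4
    return np.round(d,3),np.round(R.from_matrix(T.T@Rm).as_rotvec(degrees=True)/30,3)
def down(az):
    a=np.radians(az);x=np.array([np.cos(a),np.sin(a),0]);z=np.array([0,0,-1.]);return np.c_[x,np.cross(z,x),z]
E
python3 - <<'E'
from h import *
from bench import r
np.set_printoptions(precision=3,suppress=True)
for n in('top','side'):
    d=load(n+'0');g=np.array([(u,v) for v in range(480) for u in range(640)]);g=g[d['depth'][g[:,1],g[:,0]]>0]
    X=w2s(deep(d,g));k=(abs(X[:,0]+.07)<.04)&(X[:,1]>-.25)&(X[:,1]<-.02)&(X[:,2]>.05)&(X[:,2]<.35)
    X=X[k];rgb=d['pixels'][g[k,1],g[k,0]].max(1)
    for a in np.arange(.15,.28,.015):
        q=(X[:,2]>=a)&(X[:,2]<a+.015)
        if q.any(): print(n,round(a,3),q.sum(),'x',np.percentile(X[q,0],[5,50,95]),'y',np.percentile(X[q,1],[5,50,95]),'dark',X[q&(rgb<60)].mean(0) if (q&(rgb<60)).any() else '')
    # runner top, posts
    k=d['depth'][g[:,1],g[:,0]]>0;Y=w2s(deep(d,g));q=(abs(Y[:,0])<.14)&(abs(Y[:,1])<.03)&(Y[:,2]>.122)&(Y[:,2]<.15)
    print('runner',np.median(Y[q],0),q.sum(),np.percentile(Y[q,0],[1,99]))
s=r.sense()
for nm,p in(('hover',(-.07,-.085,.33)),('start',(-.07,-.105,.266))):
    w=s2w(p);print(nm,w,inc(s,w,down(98.35)))
E
```

```text
top 0.15 124 x [-0.089 -0.077 -0.054] y [-0.114 -0.091 -0.063] dark [-0.078 -0.093  0.155]
top 0.165 13 x [-0.08  -0.074 -0.06 ] y [-0.114 -0.111 -0.058] dark 
top 0.18 14 x [-0.08  -0.075 -0.063] y [-0.115 -0.113 -0.058] dark 
top 0.195 21 x [-0.08  -0.077 -0.069] y [-0.122 -0.062 -0.038] dark [-0.073 -0.09   0.208]
top 0.21 94 x [-0.078 -0.071 -0.064] y [-0.119 -0.055 -0.032] dark [-0.072 -0.078  0.216]
top 0.225 16 x [-0.079 -0.073 -0.067] y [-0.128 -0.121 -0.098] dark [-0.074 -0.116  0.232]
top 0.24 15 x [-0.078 -0.074 -0.067] y [-0.13  -0.125 -0.123] dark [-0.073 -0.125  0.246]
top 0.255 37 x [-0.078 -0.072 -0.063] y [-0.139 -0.133 -0.127] dark [-0.072 -0.133  0.263]
top 0.27 1 x [-0.07 -0.07 -0.07] y [-0.133 -0.133 -0.133] dark [-0.07  -0.133  0.271]
runner [ 0.003 -0.002  0.129] 154 [-0.137  0.138]
side 0.15 69 x [-0.087 -0.063 -0.051] y [-0.113 -0.068 -0.052] dark 
side 0.165 19 x [-0.076 -0.064 -0.061] y [-0.117 -0.108 -0.055] dark 
side 0.18 28 x [-0.078 -0.068 -0.061] y [-0.121 -0.115 -0.051] dark 
side 0.195 28 x [-0.074 -0.067 -0.061] y [-0.119 -0.111 -0.031] dark 
side 0.21 59 x [-0.077 -0.069 -0.062] y [-0.123 -0.056 -0.028] dark 
side 0.225 20 x [-0.077 -0.07  -0.063] y [-0.126 -0.12  -0.117] dark 
side 0.24 22 x [-0.077 -0.07  -0.063] y [-0.13  -0.123 -0.118] dark [-0.063 -0.123  0.249]
side 0.255 23 x [-0.076 -0.069 -0.063] y [-0.135 -0.127 -0.123] dark [-0.066 -0.128  0.259]
runner [0.006 0.001 0.128] 257 [-0.136  0.135]
hover [ 0.488 -0.082  0.33 ] (array([-1.224, -1.311, -0.204]), array([-0.003,  0.001,  2.113]))
start [ 0.491 -0.102  0.266] (array([-1.246, -1.356, -0.044]), array([-0.003,  0.001,  2.113]))
```

>>> send_rows:
  increments:
    - {"dx": -0.07,"dy": -0.07,"dz": -0.05,"wz": 0.1,"hand": 1}
    - {"dx": -0.15,"dy": -0.16,"dz": -0.1,"wz": 0.25,"hand": 1}
    - {"dx": -0.23,"dy": -0.25,"dz": -0.15,"wz": 0.4,"hand": 1}
    - {"dx": -0.31,"dy": -0.34,"dz": -0.2,"wz": 0.55,"hand": 1}
    - {"dx": -0.39,"dy": -0.42,"dz": -0.2,"wz": 0.7,"hand": 1}
    - {"dx": -0.47,"dy": -0.5,"dz": -0.2,"wz": 0.85,"hand": 1}
    - {"dx": -0.55,"dy": -0.58,"dz": -0.2,"wz": 1,"hand": 1}
    - {"dx": -0.6,"dy": -0.64,"dz": -0.2,"wz": 1,"hand": 1}
    - {"dx": -0.62,"dy": -0.66,"dz": -0.2,"wz": 1,"hand": 1}
    - {"dx": -0.62,"dy": -0.66,"dz": -0.2,"wz": 1,"hand": 1}

```text
$.increments[0]: bad value
```

```bash
cat > go.py <<'E'
import sys
from h import *
from bench import r
s=r.sense();np.set_printoptions(precision=3,suppress=True)
print(s['time'],s['tcp_pos'],'st',w2s(s['tcp_pos']),'F',s['force'],s['gripper_width'],s['grip_force'],'j',np.asarray(s['joint_positions']))
if len(sys.argv)>4:
    a=list(map(float,sys.argv[1:5]));print(inc(s,s2w(a[:3]),down(a[3])))
E
python3 go.py -.07 -.085 .33 98.35
```

```text
0.1 [0.188 0.569 0.248] st [-0.273  0.603  0.248] F [ 0.279  0.136 -0.424] 0.08538206983473223 0.0 j [ 1.137  0.359  1.511 -0.     1.273 -0.115]
(array([-1.224, -1.311, -0.204]), array([-0.003,  0.001,  2.113]))
```

All keys are needed.

>>> send_rows:
  increments:
    - {"dx": -0.07,"dy": -0.07,"dz": -0.05,"wx": 0,"wy": 0,"wz": 0.1,"hand": 1}
    - {"dx": -0.15,"dy": -0.16,"dz": -0.1,"wx": 0,"wy": 0,"wz": 0.25,"hand": 1}
    - {"dx": -0.23,"dy": -0.25,"dz": -0.15,"wx": 0,"wy": 0,"wz": 0.4,"hand": 1}
    - {"dx": -0.31,"dy": -0.34,"dz": -0.2,"wx": 0,"wy": 0,"wz": 0.55,"hand": 1}
    - {"dx": -0.39,"dy": -0.42,"dz": -0.2,"wx": 0,"wy": 0,"wz": 0.7,"hand": 1}
    - {"dx": -0.47,"dy": -0.5,"dz": -0.2,"wx": 0,"wy": 0,"wz": 0.85,"hand": 1}
    - {"dx": -0.55,"dy": -0.58,"dz": -0.2,"wx": 0,"wy": 0,"wz": 1,"hand": 1}
    - {"dx": -0.6,"dy": -0.64,"dz": -0.2,"wx": 0,"wy": 0,"wz": 1,"hand": 1}
    - {"dx": -0.62,"dy": -0.66,"dz": -0.2,"wx": 0,"wy": 0,"wz": 1,"hand": 1}
    - {"dx": -0.62,"dy": -0.66,"dz": -0.2,"wx": 0,"wy": 0,"wz": 1,"hand": 1}

```text
time: 1.1
tcp_pos: [0.3411, 0.2405, 0.3282]
ee_rot: [0.41, 0.912, -0.0, -0.0]
force: [0.3, 0.1, 0.8]
gripper_width: 0.0001
grip_force: 0.0
```

```bash
python3 go.py -.07 -.085 .33 98.35
```

```text
1.1 [0.341 0.241 0.328] st [-0.169  0.256  0.328] F [0.277 0.074 0.785] 9.315430954087238e-05 0.0 j [ 0.448  0.013  1.752  0.     1.377 -0.278]
(array([-0.848, -0.26 , -0.005]), array([-0.   , -0.   ,  1.108]))
```

>>> send_rows:
  increments:
    - {"dx": -0.1,"dy": -0.03,"dz": 0,"wx": 0,"wy": 0,"wz": 0.15,"hand": 1}
    - {"dx": -0.2,"dy": -0.06,"dz": 0,"wx": 0,"wy": 0,"wz": 0.3,"hand": 1}
    - {"dx": -0.3,"dy": -0.09,"dz": 0,"wx": 0,"wy": 0,"wz": 0.45,"hand": 1}
    - {"dx": -0.4,"dy": -0.12,"dz": 0,"wx": 0,"wy": 0,"wz": 0.6,"hand": 1}
    - {"dx": -0.5,"dy": -0.15,"dz": 0,"wx": 0,"wy": 0,"wz": 0.75,"hand": 1}
    - {"dx": -0.6,"dy": -0.18,"dz": 0,"wx": 0,"wy": 0,"wz": 0.9,"hand": 1}
    - {"dx": -0.7,"dy": -0.21,"dz": 0,"wx": 0,"wy": 0,"wz": 1,"hand": 1}
    - {"dx": -0.8,"dy": -0.24,"dz": 0,"wx": 0,"wy": 0,"wz": 1,"hand": 1}
    - {"dx": -0.85,"dy": -0.26,"dz": 0,"wx": 0,"wy": 0,"wz": 1,"hand": 1}
    - {"dx": -0.85,"dy": -0.26,"dz": 0,"wx": 0,"wy": 0,"wz": 1,"hand": 1}

```text
time: 2.1
tcp_pos: [0.4914, -0.0826, 0.3278]
ee_rot: [0.632, 0.775, 0.0, 0.0]
force: [-0.5, -0.6, -0.3]
gripper_width: 0.0004
grip_force: 0.0
```

```bash
python3 go.py -.07 -.104 .266 98.35
```

```text
2.1 [ 0.491 -0.083  0.328] st [-0.067 -0.086  0.328] F [-0.542 -0.56  -0.306] 0.0004069676362337501 0.0 j [-0.305  0.143  1.608 -0.     1.391 -0.509]
(array([-0.045, -0.01 ,  0.155]), array([0.  , 0.  , 0.11]))
```

>>> send_rows:
  increments:
    - {"dx": -0.0,"dy": -0.01,"dz": 0.05,"wx": 0,"wy": 0,"wz": 0.11,"hand": 1}
    - {"dx": -0.01,"dy": -0.01,"dz": 0.1,"wx": 0,"wy": 0,"wz": 0.11,"hand": 1}
    - {"dx": -0.02,"dy": -0.01,"dz": 0.155,"wx": 0,"wy": 0,"wz": 0.11,"hand": 1}
    - {"dx": -0.03,"dy": -0.01,"dz": 0.155,"wx": 0,"wy": 0,"wz": 0.11,"hand": 1}
    - {"dx": -0.04,"dy": -0.01,"dz": 0.155,"wx": 0,"wy": 0,"wz": 0.11,"hand": 1}
    - {"dx": -0.05,"dy": -0.01,"dz": 0.155,"wx": 0,"wy": 0,"wz": 0.11,"hand": 1}
    - {"dx": -0.05,"dy": -0.01,"dz": 0.155,"wx": 0,"wy": 0,"wz": 0.11,"hand": 1}
    - {"dx": -0.05,"dy": -0.01,"dz": 0.155,"wx": 0,"wy": 0,"wz": 0.11,"hand": 1}
    - {"dx": -0.05,"dy": -0.01,"dz": 0.155,"wx": 0,"wy": 0,"wz": 0.11,"hand": 1}
    - {"dx": -0.05,"dy": -0.01,"dz": 0.155,"wx": 0,"wy": 0,"wz": 0.11,"hand": 1}

```text
time: 3.1
tcp_pos: [0.4897, -0.102, 0.2666]
ee_rot: [0.653, 0.757, 0.0, 0.0]
force: [0.9, -0.3, 0.2]
gripper_width: 0.0004
grip_force: 0.0
```

```bash
python3 go.py; python3 - <<'E'
from h import *
from bench import r
p=w2s(r.sense()['tcp_pos'])
for a in list(range(75,-1,-5))+[-2]:
    t=np.radians(a);c=np.array([-.108,.153])+.095*np.array([-np.cos(t),np.sin(t)])+.007*np.array([np.sin(t),np.cos(t)])
    q=c+[.011,.017];print(a,q.round(3),'dx %.3f dz %.3f'%((q[0]-p[1])/.4,-(q[1]-p[2])/.4))
E
```

```text
3.1 [ 0.49  -0.102  0.267] st [-0.071 -0.105  0.267] F [ 0.87  -0.288  0.153] 0.00036282286569419586 0.0 j [-0.343  0.197  1.696 -0.     1.249 -0.491]
75 [-0.115  0.264] dx -0.025 dz 0.008
70 [-0.123  0.262] dx -0.045 dz 0.012
65 [-0.131  0.259] dx -0.065 dz 0.019
60 [-0.138  0.256] dx -0.084 dz 0.027
55 [-0.146  0.252] dx -0.102 dz 0.037
50 [-0.153  0.247] dx -0.120 dz 0.048
45 [-0.159  0.242] dx -0.136 dz 0.061
40 [-0.165  0.236] dx -0.151 dz 0.075
35 [-0.171  0.23 ] dx -0.165 dz 0.091
30 [-0.176  0.224] dx -0.177 dz 0.108
25 [-0.18   0.216] dx -0.188 dz 0.125
20 [-0.184  0.209] dx -0.198 dz 0.144
15 [-0.187  0.201] dx -0.205 dz 0.163
10 [-0.189  0.193] dx -0.211 dz 0.183
5 [-0.191  0.185] dx -0.216 dz 0.203
0 [-0.192  0.177] dx -0.218 dz 0.224
-2 [-0.192  0.174] dx -0.218 dz 0.232
```

>>> send_rows:
  increments:
    - {"dx": -0.025,"dy": 0,"dz": 0.006,"wx": 0,"wy": 0,"wz": 0,"hand": 1}
    - {"dx": -0.045,"dy": 0,"dz": 0.012,"wx": 0,"wy": 0,"wz": 0,"hand": 1}
    - {"dx": -0.065,"dy": 0,"dz": 0.019,"wx": 0,"wy": 0,"wz": 0,"hand": 1}
    - {"dx": -0.085,"dy": 0,"dz": 0.028,"wx": 0,"wy": 0,"wz": 0,"hand": 1}
    - {"dx": -0.103,"dy": 0,"dz": 0.038,"wx": 0,"wy": 0,"wz": 0,"hand": 1}
    - {"dx": -0.12,"dy": 0,"dz": 0.048,"wx": 0,"wy": 0,"wz": 0,"hand": 1}
    - {"dx": -0.136,"dy": 0,"dz": 0.061,"wx": 0,"wy": 0,"wz": 0,"hand": 1}
    - {"dx": -0.151,"dy": 0,"dz": 0.075,"wx": 0,"wy": 0,"wz": 0,"hand": 1}
    - {"dx": -0.165,"dy": 0,"dz": 0.091,"wx": 0,"wy": 0,"wz": 0,"hand": 1}
    - {"dx": -0.165,"dy": 0,"dz": 0.091,"wx": 0,"wy": 0,"wz": 0,"hand": 1}

```text
time: 4.1
tcp_pos: [0.4989, -0.1677, 0.2288]
ee_rot: [0.653, 0.757, -0.0, -0.001]
force: [-1.0, 0.1, 0.3]
gripper_width: 0.0
grip_force: 0.0
```

>>> send_rows:
  increments:
    - {"dx": -0.012,"dy": 0,"dz": 0.017,"wx": 0,"wy": 0,"wz": 0,"hand": 1}
    - {"dx": -0.023,"dy": 0,"dz": 0.034,"wx": 0,"wy": 0,"wz": 0,"hand": 1}
    - {"dx": -0.033,"dy": 0,"dz": 0.053,"wx": 0,"wy": 0,"wz": 0,"hand": 1}
    - {"dx": -0.04,"dy": 0,"dz": 0.072,"wx": 0,"wy": 0,"wz": 0,"hand": 1}
    - {"dx": -0.046,"dy": 0,"dz": 0.092,"wx": 0,"wy": 0,"wz": 0,"hand": 1}
    - {"dx": -0.05,"dy": 0,"dz": 0.112,"wx": 0,"wy": 0,"wz": 0,"hand": 1}
    - {"dx": -0.053,"dy": 0,"dz": 0.125,"wx": 0,"wy": 0,"wz": 0,"hand": 1}
    - {"dx": -0.053,"dy": 0,"dz": 0.133,"wx": 0,"wy": 0,"wz": 0,"hand": 1}
    - {"dx": -0.053,"dy": 0,"dz": 0.136,"wx": 0,"wy": 0,"wz": 0,"hand": 1}
    - {"dx": -0.053,"dy": 0,"dz": 0.136,"wx": 0,"wy": 0,"wz": 0,"hand": 1}

```text
time: 5.1
tcp_pos: [0.5019, -0.188, 0.1764]
ee_rot: [0.653, 0.757, -0.0, -0.0]
force: [-3.8, 0.9, 11.6]
gripper_width: 0.0003
grip_force: 5.6
```

```bash
python3 go.py; python3 - <<'E'
from bench import r
import cv2
d=r.snapshot('side');cv2.imwrite('pics/s1.png',cv2.resize(d['pixels'][190:310,260:400,::-1],None,fx=4,fy=4,interpolation=cv2.INTER_CUBIC))
E
```

```text
5.1 [ 0.502 -0.188  0.176] st [-0.072 -0.192  0.176] F [-3.756  0.861 11.564] 0.00027987232991206844 5.552630164311267 j [-0.487  0.347  1.732 -0.     1.063 -0.634]
```

View pics/s1.png

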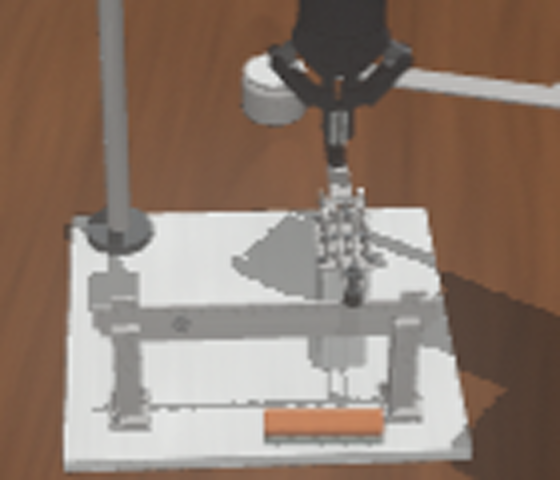

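The pad is down on the runner at crop (352,290) and the handle is level against its stop, with 11.6 N reaction on the tool. The etched mark shows at crop (181,323). I'll retreat and go to the mirror.

>>> send_rows:
  increments:
    - {"dx": 0,"dy": 0,"dz": -0.08,"wx": 0,"wy": 0,"wz": 0,"hand": 1}
    - {"dx": 0,"dy": 0,"dz": -0.18,"wx": 0,"wy": 0,"wz": 0,"hand": 1}
    - {"dx": 0,"dy": 0,"dz": -0.28,"wx": 0,"wy": 0,"wz": -0.1,"hand": 1}
    - {"dx": 0.06,"dy": 0,"dz": -0.3,"wx": 0,"wy": 0,"wz": -0.25,"hand": 1}
    - {"dx": 0.16,"dy": 0,"dz": -0.3,"wx": 0,"wy": 0,"wz": -0.4,"hand": 1}
    - {"dx": 0.28,"dy": 0,"dz": -0.3,"wx": 0,"wy": 0,"wz": -0.55,"hand": 1}
    - {"dx": 0.4,"dy": 0,"dz": -0.3,"wx": 0,"wy": 0,"wz": -0.7,"hand": 1}
    - {"dx": 0.52,"dy": 0,"dz": -0.3,"wx": 0,"wy": 0,"wz": -0.85,"hand": 1}
    - {"dx": 0.64,"dy": 0,"dz": -0.3,"wx": 0,"wy": 0,"wz": -1,"hand": 0.7}
    - {"dx": 0.64,"dy": 0,"dz": -0.3,"wx": 0,"wy": 0,"wz": -1,"hand": 0}

```text
time: 6.15
tcp_pos: [0.4629, 0.0702, 0.2952]
ee_rot: [0.431, 0.902, 0.001, -0.001]
force: [-0.1, -0.5, 0.3]
gripper_width: 0.0283
grip_force: 0.0
```

```bash
python3 - <<'E'
from h import *
from bench import r
s=r.sense();np.set_printoptions(precision=3,suppress=True)
print(s['tcp_pos'],s['joint_positions'],inc(s,[.4214,.2691,.2],down(157.3)))
im={n:r.snapshot(n) for n in('top','side')}
for n,d in im.items(): pickle.dump(d,open(f'pics/{n}1.pkl','wb'))
# clamp check, mark check
for n,d in im.items():
    g=np.array([(u,v) for v in range(480) for u in range(640)]);g=g[d['depth'][g[:,1],g[:,0]]>0]
    X=w2s(deep(d,g));k=(abs(X[:,0]+.07)<.012)&(X[:,1]>-.24)&(X[:,1]<-.16)&(X[:,2]>.1)&(X[:,2]<.28);print(n,'handle',k.sum(),np.median(X[k],0),X[k].min(0),X[k].max(0))
    q=(abs(X[:,0])<.14)&(abs(X[:,1])<.03)&(X[:,2]>.122)&(X[:,2]<.15);print('runner',np.median(X[q],0))
print('mark side',w2s(deep(im['side'],[(305,271)])),proj(im['side'],s2w([.07,.002,.112])))
E
```

```text
[0.463 0.07  0.295] [ 0.001  0.122  1.714  0.003  1.307 -0.679] (array([0.451, 0.231, 0.24 ]), array([ 0.003, -0.005, -0.947]))
top handle 151 [-0.072 -0.192  0.158] [-0.079 -0.226  0.143] [-0.061 -0.16   0.17 ]
runner [-0.051 -0.003  0.131]
side handle 3 [-0.068 -0.197  0.159] [-0.07  -0.22   0.158] [-0.068 -0.19   0.16 ]
runner [-0.008  0.     0.128]
mark side [[ 0.071 -0.003  0.108]] [[305.24  271.022]]
```

>>> send_rows:
  increments:
    - {"dx": 0.08,"dy": 0.04,"dz": 0.04,"wx": 0,"wy": 0,"wz": -0.15,"hand": 0}
    - {"dx": 0.17,"dy": 0.08,"dz": 0.08,"wx": 0,"wy": 0,"wz": -0.3,"hand": 0}
    - {"dx": 0.26,"dy": 0.13,"dz": 0.12,"wx": 0,"wy": 0,"wz": -0.45,"hand": 0}
    - {"dx": 0.34,"dy": 0.17,"dz": 0.16,"wx": 0,"wy": 0,"wz": -0.6,"hand": 0}
    - {"dx": 0.41,"dy": 0.21,"dz": 0.2,"wx": 0,"wy": 0,"wz": -0.75,"hand": 0}
    - {"dx": 0.451,"dy": 0.231,"dz": 0.24,"wx": 0,"wy": 0,"wz": -0.9,"hand": 0}
    - {"dx": 0.451,"dy": 0.231,"dz": 0.24,"wx": 0,"wy": 0,"wz": -0.95,"hand": 0}
    - {"dx": 0.451,"dy": 0.231,"dz": 0.24,"wx": 0,"wy": 0,"wz": -0.95,"hand": 0}
    - {"dx": 0.451,"dy": 0.231,"dz": 0.24,"wx": 0,"wy": 0,"wz": -0.95,"hand": 0}
    - {"dx": 0.451,"dy": 0.231,"dz": 0.24,"wx": 0,"wy": 0,"wz": -0.95,"hand": 0}

```text
time: 7.25
tcp_pos: [0.4262, 0.2626, 0.2003]
ee_rot: [0.201, 0.98, 0.0, 0.001]
force: [0.2, -0.1, 0.8]
gripper_width: 0.085
grip_force: 0.0
```

```bash
python3 - <<'E'
from h import *
from bench import r
s=r.sense();np.set_printoptions(precision=4,suppress=True)
print(s['tcp_pos'],s['gripper_width'],inc(s,[.4214,.2691,.055],down(157.3)))
E
```

```text
[0.4262 0.2626 0.2003] 0.08497651485704973 (array([0.018, 0.01 , 0.363]), array([ 0.001,  0.002, -0.018]))
```

>>> send_rows:
  increments:
    - {"dx": 0.009,"dy": 0.005,"dz": 0.04,"wx": 0,"wy": 0,"wz": 0,"hand": 0}
    - {"dx": 0.018,"dy": 0.01,"dz": 0.1,"wx": 0,"wy": 0,"wz": 0,"hand": 0}
    - {"dx": 0.018,"dy": 0.01,"dz": 0.18,"wx": 0,"wy": 0,"wz": 0,"hand": 0}
    - {"dx": 0.018,"dy": 0.01,"dz": 0.26,"wx": 0,"wy": 0,"wz": 0,"hand": 0}
    - {"dx": 0.018,"dy": 0.01,"dz": 0.32,"wx": 0,"wy": 0,"wz": 0,"hand": 0}
    - {"dx": 0.018,"dy": 0.01,"dz": 0.355,"wx": 0,"wy": 0,"wz": 0,"hand": 0}
    - {"dx": 0.018,"dy": 0.01,"dz": 0.363,"wx": 0,"wy": 0,"wz": 0,"hand": 0}
    - {"dx": 0.018,"dy": 0.01,"dz": 0.363,"wx": 0,"wy": 0,"wz": 0,"hand": 0}
    - {"dx": 0.018,"dy": 0.01,"dz": 0.363,"wx": 0,"wy": 0,"wz": 0,"hand": 0}
    - {"dx": 0.018,"dy": 0.01,"dz": 0.363,"wx": 0,"wy": 0,"wz": 0,"hand": 0}

```text
time: 8.25
tcp_pos: [0.421, 0.2704, 0.0554]
ee_rot: [0.2, 0.98, 0.001, 0.001]
force: [-0.9, -0.5, 0.3]
gripper_width: 0.0856
grip_force: 0.0
```

>>> send_rows:
  increments:
    - {"dx": 0,"dy": 0,"dz": 0,"wx": 0,"wy": 0,"wz": 0,"hand": 0.5}
    - {"dx": 0,"dy": 0,"dz": 0,"wx": 0,"wy": 0,"wz": 0,"hand": 0.8}
    - {"dx": 0,"dy": 0,"dz": 0,"wx": 0,"wy": 0,"wz": 0,"hand": 1}
    - {"dx": 0,"dy": 0,"dz": 0,"wx": 0,"wy": 0,"wz": 0,"hand": 1}
    - {"dx": 0,"dy": 0,"dz": 0,"wx": 0,"wy": 0,"wz": 0,"hand": 1}
    - {"dx": 0,"dy": 0,"dz": 0,"wx": 0,"wy": 0,"wz": 0,"hand": 1}
    - {"dx": 0,"dy": 0,"dz": 0,"wx": 0,"wy": 0,"wz": 0,"hand": 1}
    - {"dx": 0,"dy": 0,"dz": 0,"wx": 0,"wy": 0,"wz": 0,"hand": 1}
    - {"dx": 0,"dy": 0,"dz": 0,"wx": 0,"wy": 0,"wz": 0,"hand": 1}
    - {"dx": 0,"dy": 0,"dz": 0,"wx": 0,"wy": 0,"wz": 0,"hand": 1}

```text
time: 9.25
tcp_pos: [0.4202, 0.2703, 0.0545]
ee_rot: [0.2, 0.98, 0.0, 0.0]
force: [-1.0, 0.5, 4.7]
gripper_width: 0.015
grip_force: 58.6
```

```bash
python3 go.py
```

```text
9.25 [0.42  0.27  0.054] st [-0.086  0.274  0.054] F [-1.034  0.531  4.653] 0.015039381911062143 58.551764488220215 j [ 0.433  0.487  1.917 -0.     0.738 -0.735]
```

>>> send_rows:
  increments:
    - {"dx": 0,"dy": 0,"dz": -0.03,"wx": 0,"wy": 0,"wz": 0,"hand": 1}
    - {"dx": 0,"dy": 0,"dz": -0.09,"wx": 0,"wy": 0,"wz": 0,"hand": 1}
    - {"dx": 0,"dy": 0,"dz": -0.17,"wx": 0,"wy": 0,"wz": 0,"hand": 1}
    - {"dx": 0,"dy": 0,"dz": -0.26,"wx": 0,"wy": 0,"wz": 0,"hand": 1}
    - {"dx": 0,"dy": 0,"dz": -0.35,"wx": 0,"wy": 0,"wz": 0,"hand": 1}
    - {"dx": 0,"dy": 0,"dz": -0.43,"wx": 0,"wy": 0,"wz": 0,"hand": 1}
    - {"dx": 0,"dy": 0,"dz": -0.48,"wx": 0,"wy": 0,"wz": 0,"hand": 1}
    - {"dx": 0,"dy": 0,"dz": -0.5,"wx": 0,"wy": 0,"wz": 0,"hand": 1}
    - {"dx": 0,"dy": 0,"dz": -0.5,"wx": 0,"wy": 0,"wz": 0,"hand": 1}
    - {"dx": 0,"dy": 0,"dz": -0.5,"wx": 0,"wy": 0,"wz": 0,"hand": 1}

```text
time: 10.25
tcp_pos: [0.4193, 0.2698, 0.2533]
ee_rot: [0.2, 0.98, -0.001, -0.001]
force: [0.1, -0.1, -1.1]
gripper_width: 0.0147
grip_force: 58.5
```

```bash
cat > meas.py <<'E'
from h import *
from bench import r
import sys
np.set_printoptions(precision=4,suppress=True)
tag=sys.argv[1];E0=float(sys.argv[2]) if len(sys.argv)>2 else 38.
s=r.sense();T=R.from_quat(s['ee_rot']).as_matrix();p=s['tcp_pos']
# mirror frame from tool: x_m=-tool x, y_m=tool y, z_m=-tool z
Rm=T@np.diag([-1,1,-1.]);S=p+Rm@[.137,0,0]
print(s['time'],p,s['gripper_width'],s['grip_force'])
for n in('top','side'):
    d=r.snapshot(n);pickle.dump(d,open(f'pics/{n}{tag}.pkl','wb'))
    u,v=proj(d,[S])[0].astype(int);g=np.array([(a,b) for b in range(max(v-45,0),min(v+45,480)) for a in range(max(u-45,0),min(u+45,640))])
    X=deep(d,g);B=(X-p)@Rm;dp=d['depth'][g[:,1],g[:,0]]>0
    k=dp&(abs(B[:,0]-.137)<.035)&(abs(B[:,1])<.035)&(abs(B[:,2])<.04);q=B[k]
    if k.sum()<20: print(n,'few',k.sum());continue
    q=q[~((abs(q[:,1])<.008)&(q[:,0]<.13)&(abs(q[:,2])<.008))]
    for i in range(10):
        c=np.median(q,0) if i==0 else q.mean(0);nv=np.linalg.svd(q-c)[2][2];nv*=np.sign(nv[0]);e=(q-c)@nv
        if i<7:q=q[abs(e)<max(.003,1.5*e.std())]
    print(n,k.sum(),len(q),'c',c,'n',nv,'elev',np.degrees(np.arctan2(nv[2],nv[0])),'off',(c-[.137,0,0])@nv,'rms',e.std(),'ext',q.min(0),q.max(0))
    h=dp&(B[:,0]>.06)&(B[:,0]<.12)&(abs(B[:,1])<.012)&(abs(B[:,2])<.012)
    print('  rod',h.sum(),np.median(B[h],0) if h.any() else '')
E
python3 meas.py 2
```

```text
10.25 [0.4193 0.2698 0.2533] 0.014705618066259217 58.547283411026
top 207 164 c [ 0.1445 -0.0003  0.0101] n [ 0.7714 -0.0174  0.6362] elev 39.51250402951401 off 0.012237991270720174 rms 0.0012876453058890292 ext [ 0.1285 -0.0215 -0.0117] [0.1611 0.0217 0.0324]
  rod 63 [0.0837 0.0002 0.0023]
side 101 70 c [0.1423 0.0085 0.0122] n [0.7518 0.0398 0.6581] elev 41.198625790337864 off 0.012345613682073658 rms 0.0013924863230178395 ext [ 0.1287 -0.0192 -0.0091] [0.1601 0.0273 0.0273]
  rod 53 [0.0837 0.0046 0.003 ]
```

```bash
cat > plan.py <<'E'
from h import *
from bench import r
import sys
np.set_printoptions(precision=3,suppress=True)
E0=np.radians(float(sys.argv[1]));c0=np.array([.137+.012*np.cos(E0),0,.012*np.sin(E0)])
s=r.sense();T=R.from_quat(s['ee_rot']).as_matrix();p=s['tcp_pos']
M=s2w([.07,.002,.112]);L=s2w([.11,-.16,.392]);S=M+(L-M)/5;G=s2w([.072,.096,.142])
n=(S-G)/np.linalg.norm(S-G);y=np.cross([0,0,1.],n);y/=np.linalg.norm(y);x=np.cross(y,n)  # glass axes, x down
nb=np.array([np.cos(E0),0,np.sin(E0)]);Bg=np.c_[np.cross([0,1.,0],nb),[0,1.,0],nb]  # glass in mirror frame
Rm=np.c_[x,y,n]@Bg.T;Rt=Rm@np.diag([-1,1,-1.]);pt=G-Rm@c0
print('target tcp',pt,'st',w2s(pt),'tool z',Rt[:,2],'xm',Rm[:,0]);d,w=inc(s,pt,Rt);print('inc',d,w,np.linalg.norm(w)*30)
Rc=T@np.diag([-1,1,-1.]);g=p+Rc@c0;A=Rc@Bg;print('now G st',w2s(g),'dist',np.linalg.norm(g-M),'sight in glass',(S-g)@A,'mark',(M-g)@A,'n',A[:,2]@Rs,'j',np.asarray(s['joint_positions']))
E
python3 plan.py 39.5
```

```text
target tcp [0.577 0.248 0.204] st [0.066 0.229 0.204] tool z [-0.09   0.459 -0.884] xm [ 0.17  -0.867 -0.468]
inc [-0.385  0.105  0.122] [-0.459  0.853  1.822] 61.90457656748813
now G st [0.038 0.197 0.26 ] dist 0.24698237942310486 sight in glass [ 0.169 -0.173  0.06 ] mark [ 0.197 -0.149  0.006] n [ 0.66  -0.402  0.634] j [ 0.433  0.209  1.716 -0.     1.219 -0.735]
```

>>> send_rows:
  increments:
    - {"dx": -0.02,"dy": 0.005,"dz": 0,"wx": -0.03,"wy": 0.05,"wz": 0.1,"hand": 1}
    - {"dx": -0.05,"dy": 0.01,"dz": 0,"wx": -0.06,"wy": 0.11,"wz": 0.23,"hand": 1}
    - {"dx": -0.08,"dy": 0.02,"dz": 0,"wx": -0.09,"wy": 0.17,"wz": 0.36,"hand": 1}
    - {"dx": -0.11,"dy": 0.03,"dz": 0,"wx": -0.13,"wy": 0.23,"wz": 0.5,"hand": 1}
    - {"dx": -0.14,"dy": 0.04,"dz": 0,"wx": -0.16,"wy": 0.3,"wz": 0.64,"hand": 1}
    - {"dx": -0.17,"dy": 0.05,"dz": 0,"wx": -0.2,"wy": 0.37,"wz": 0.78,"hand": 1}
    - {"dx": -0.19,"dy": 0.05,"dz": 0,"wx": -0.22,"wy": 0.41,"wz": 0.87,"hand": 1}
    - {"dx": -0.19,"dy": 0.05,"dz": 0,"wx": -0.23,"wy": 0.43,"wz": 0.91,"hand": 1}
    - {"dx": -0.19,"dy": 0.05,"dz": 0,"wx": -0.23,"wy": 0.43,"wz": 0.91,"hand": 1}
    - {"dx": -0.19,"dy": 0.05,"dz": 0,"wx": -0.23,"wy": 0.43,"wz": 0.91,"hand": 1}

```text
time: 11.35
tcp_pos: [0.4969, 0.2589, 0.254]
ee_rot: [0.423, 0.897, 0.08, -0.097]
force: [-0.3, -0.1, -1.1]
gripper_width: 0.0145
grip_force: 58.5
```

```bash
python3 plan.py 39.5
```

```text
target tcp [0.577 0.248 0.204] st [0.066 0.229 0.204] tool z [-0.09   0.459 -0.884] xm [ 0.17  -0.867 -0.468]
inc [-0.176  0.13   0.094] [-0.228  0.423  0.916] 31.03179176264239
now G st [0.063 0.129 0.226] dist 0.1704527473037125 sight in glass [ 0.11  -0.072  0.107] mark [ 0.148 -0.066  0.054] n [ 0.439 -0.789  0.429] j [ 0.2    0.313  1.596  0.254  1.304 -0.567]
```

>>> send_rows:
  increments:
    - {"dx": -0.02,"dy": 0.02,"dz": 0.01,"wx": -0.03,"wy": 0.05,"wz": 0.1,"hand": 1}
    - {"dx": -0.05,"dy": 0.035,"dz": 0.02,"wx": -0.06,"wy": 0.11,"wz": 0.23,"hand": 1}
    - {"dx": -0.08,"dy": 0.055,"dz": 0.035,"wx": -0.09,"wy": 0.17,"wz": 0.36,"hand": 1}
    - {"dx": -0.1,"dy": 0.075,"dz": 0.05,"wx": -0.13,"wy": 0.23,"wz": 0.5,"hand": 1}
    - {"dx": -0.13,"dy": 0.095,"dz": 0.065,"wx": -0.16,"wy": 0.3,"wz": 0.64,"hand": 1}
    - {"dx": -0.15,"dy": 0.11,"dz": 0.08,"wx": -0.2,"wy": 0.37,"wz": 0.78,"hand": 1}
    - {"dx": -0.17,"dy": 0.125,"dz": 0.09,"wx": -0.22,"wy": 0.41,"wz": 0.87,"hand": 1}
    - {"dx": -0.176,"dy": 0.13,"dz": 0.094,"wx": -0.228,"wy": 0.423,"wz": 0.916,"hand": 1}
    - {"dx": -0.176,"dy": 0.13,"dz": 0.094,"wx": -0.228,"wy": 0.423,"wz": 0.916,"hand": 1}
    - {"dx": -0.176,"dy": 0.13,"dz": 0.094,"wx": -0.228,"wy": 0.423,"wz": 0.916,"hand": 1}

```text
time: 12.35
tcp_pos: [0.5777, 0.2481, 0.2045]
ee_rot: [0.617, 0.749, 0.154, -0.186]
force: [-0.4, -0.4, -1.2]
gripper_width: 0.0149
grip_force: 58.5
```

```bash
python3 plan.py 39.5; python3 meas.py 3; python3 - <<'E'
from h import *
d=load('side3');cv2.imwrite('pics/s3.png',cv2.resize(d['pixels'][200:380,250:450,::-1],None,fx=4,fy=3.3,interpolation=cv2.INTER_CUBIC)[:600])
E
```

```text
target tcp [0.577 0.248 0.204] st [0.066 0.229 0.204] tool z [-0.09   0.459 -0.884] xm [ 0.17  -0.867 -0.468]
inc [-0.001 -0.002  0.002] [ 0.002 -0.     0.002] 0.08485281374238571
now G st [0.073 0.096 0.143] dist 0.09903149537433947 sight in glass [ 0.001 -0.001  0.129] mark [ 0.049 -0.007  0.086] n [ 0.046 -0.978  0.201] j [ 0.026  0.464  1.57   0.51   1.238 -0.37 ]
12.35 [0.5777 0.2481 0.2045] 0.01486622311533904 58.53772044181824
top 105 81 c [ 0.1418 -0.0017  0.013 ] n [ 0.7381 -0.0125  0.6746] elev 42.42755183380077 off 0.012290917400254356 rms 0.0012477436425474418 ext [ 0.1274 -0.0231 -0.0104] [0.1608 0.0214 0.0288]
  rod 4 [ 0.1165 -0.0004  0.0009]
side 75 61 c [ 0.1405 -0.0014  0.0082] n [ 0.7833 -0.0237  0.6212] elev 38.419914923173664 off 0.007850673432966939 rms 0.0015364709227408567 ext [ 0.1252 -0.0159 -0.0121] [0.1581 0.0211 0.0259]
  rod 5 [0.0817 0.002  0.0034]
```

View pics/s3.png

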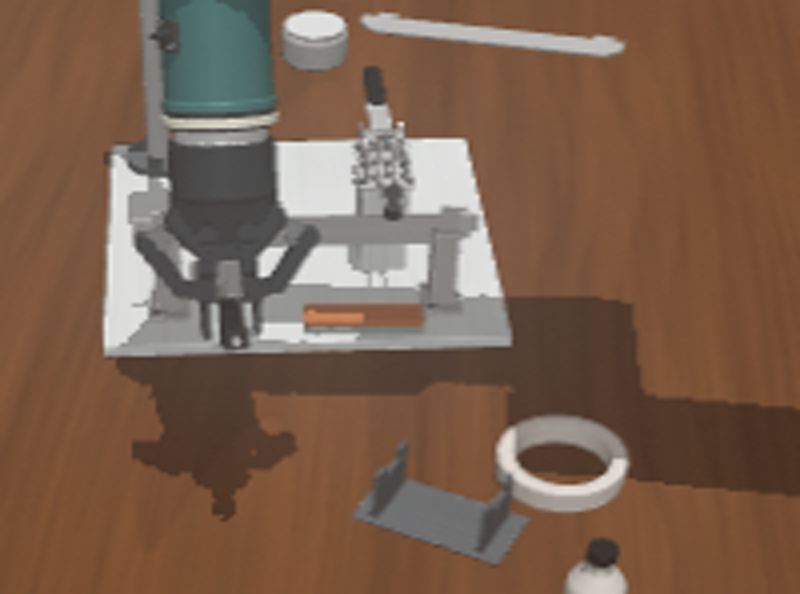

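The picture shows the mirror held clear by its handle at about (232,325), the clamp closed at (390,205) and nothing else disturbed. All the elevation readings lie within 36 to 42 degrees, around 40, well inside tolerance. I'll settle and hand in.

>>> send_rows:
  increments:
    - {"dx": 0,"dy": 0,"dz": 0,"wx": 0,"wy": 0,"wz": 0,"hand": 1}
    - {"dx": 0,"dy": 0,"dz": 0,"wx": 0,"wy": 0,"wz": 0,"hand": 1}
    - {"dx": 0,"dy": 0,"dz": 0,"wx": 0,"wy": 0,"wz": 0,"hand": 1}
    - {"dx": 0,"dy": 0,"dz": 0,"wx": 0,"wy": 0,"wz": 0,"hand": 1}
    - {"dx": 0,"dy": 0,"dz": 0,"wx": 0,"wy": 0,"wz": 0,"hand": 1}
    - {"dx": 0,"dy": 0,"dz": 0,"wx": 0,"wy": 0,"wz": 0,"hand": 1}
    - {"dx": 0,"dy": 0,"dz": 0,"wx": 0,"wy": 0,"wz": 0,"hand": 1}
    - {"dx": 0,"dy": 0,"dz": 0,"wx": 0,"wy": 0,"wz": 0,"hand": 1}
    - {"dx": 0,"dy": 0,"dz": 0,"wx": 0,"wy": 0,"wz": 0,"hand": 1}
    - {"dx": 0,"dy": 0,"dz": 0,"wx": 0,"wy": 0,"wz": 0,"hand": 1}

```text
time: 13.45
tcp_pos: [0.578, 0.2476, 0.204]
ee_rot: [0.617, 0.749, 0.154, -0.186]
force: [-0.2, 0.3, -1.8]
gripper_width: 0.015
grip_force: 58.5
```

```bash
python3 plan.py 40; python3 -c "
from bench import r
print(r.hand_in())"
```

```text
target tcp [0.577 0.247 0.205] st [0.066 0.228 0.205] tool z [-0.091  0.467 -0.88 ] xm [ 0.169 -0.863 -0.475]
inc [ 0.001 -0.002 -0.002] [ 0.003  0.016 -0.002] 0.49203658400570177
now G st [0.073 0.096 0.142] dist 0.09846714244552385 sight in glass [ 0.001 -0.001  0.129] mark [ 0.049 -0.007  0.085] n [ 0.045 -0.977  0.209] j [ 0.025  0.465  1.57   0.51   1.238 -0.369]
the job is handed in; nothing more can be done
None
```

I handed the job in at about 13.5 s, and no verdict came back: the clamp is closed on the runner, and the mirror is held still by its handle about 98 mm from the mark, with the sight point about 1 mm off the glass centre by my measurements.

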